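Set the warming plate and take the flatbread's temperature

ROBOT

A 6-joint arm with a two-finger parallel gripper is mounted at the origin on the work surface. World frame = base frame: x ahead of the robot, y to its left, z up, the work surface at z = 0. Lengths are in m, angles in rad, forces in N, time in s.
With the tool pointing down it reaches from about 0.325 to 0.775 m from the base axis. Payload 5.5 kg.
Tool frame: the origin (TCP) lies between the finger pads; the fingertips stand 8 mm ahead of it and the grasp point (between the pads) lies 11 mm behind it; z points along the fingers, y is the line along which they close (so a half turn about z gives the same grasp; the last joint's range is limited). The gripper opens to 85 mm and grips with 20 to 120 N. Pads are 22 mm wide; open, the fingers measure 114 mm over their backs; the gripper's body (76 mm by 85 mm) begins 54 mm behind the grasp point. The pads swing forward as they close: fully open they stand 13 mm farther back than shut.
Start: joints at [1.159, 0.091, 1.231, -0, 1.82, -0.057], TCP at [0.208, 0.563, 0.239] pointing down, gripper open.
Joint ranges: [-2.87, 2.87], [-0.86, 2.18], [0.17, 2.46], [-1.51, 4.65], [0.06, 2.69], [-2.65, 2.65]. Speed limits (rad/s): [2.57, 2.57, 3.01, 3.14, 3.14, 3.14].

INTERFACE

Orientations are given as a unit quaternion [w, x, y, z].
In Python, from plant import get_state, camera, sign_off gives the robot as it stands.
- The arm moves only by the tool move_arm, never from a script. Its argument "targets" is text: rows parted by semicolons, each of 7 numbers parted by spaces: the gripper command: -1 is shut, 1 is fully open, values between are in proportion, then the shift along the tool's x, y, z in cm, then the turn, a rotation vector about the tool's x, y, z in degrees. A call has exactly 8 rows; each row is the pose to reach, as a shift and turn from the pose commanded when the call began, along the tool's axes at that moment; what a row does not reach only later rows make up. A row lasts 1/12 s, in which the tool goes at most 41.7 mm and 7.16 degrees, less where a joint would pass 70% of its speed; a pose out of reach is approached as far as the arm can. A call with a gripper value outside its range is refused whole. The fingers move at their own pace and stop on an object; "force" is the grip in N (left out, the last holds). Time passes only in rows, so rows that repeat a pose let the fingers close, or fill a call up. It gives the time, the measured TCP pose, the force, the opening and the grip force at its end, in the units of the state.
- get_state(): the state, without advancing time (a new reading comes with each control period).
- camera(name): name is "scene" or "top" or "wrist"; returns a dict with "image" (480x640x3 uint8, blue, green, red), "depth" (480x640 float32, m along the optical axis (not along the pixel's ray), 0 where there is no reading), "camera_matrix" (3x3 intrinsics, pixels), "view" (4x4, takes a point from world to camera coordinates); the wrist camera has in their place "T_tool_cam" (4x4, takes a point from camera to tool coordinates, whose origin is the TCP and whose axes are the flange's). Camera axes: x right, y up, looking along -z (the intrinsics and any distortion apply to the point x, -y, -z); pixel columns grow to the right and rows downward; lengths in m; the calibration is good to about 2 mm. The wrist camera is an equidistant fisheye: a pixel r from the principal point sees the ray r / f radians off the axis. A picture is of the moment at which its call begins: read the wrist's pose just before it.
- sign_off(): hands the job in; it is judged then, once.
The state is a dict: "time": time; "joints": joint angles; "dq": joint speeds; "tau": joint torques, N m; "position": TCP position; "ee_rot": TCP orientation; "wrist_force": force on the tool from outside, world axes, zero at the start; "moment": the same for the moment, N m; "gripper_width": opening from 0.0 (shut) to 1.0 (fully open); "grip_force": force on a finger pad.
Only numpy, scipy, OpenCV 4.12 (cv2) and the standard library are available. Lean on these libraries where they do the work, as an engineer would, in place of code of your own. Each camera call takes 0.05 s, during which the arm holds its last target. There are 200 camera calls.

TASK

Turn the warming plate's knob clockwise until its white pointer line lines up with the wedge mark, then draw the infrared thermometer straight up out of its stand. Hold it up in the air with its handle underneath and its lens slanting down at about 45 degrees, aimed at the middle of the flatbread from about 15 cm away. Finish while still holding it there, steady and clear of everything, leave the knob at the mark, and do not shift the platter or the other things on the bench.

Things in the scene. Friction and masses are not known exactly. Their poses are not given: they have to be found in the camera images.
- warmer: Warming plate, a fixed low steel box 260 (x) x 400 (y) x 50 mm high. Origin: centre of its underside, on the bench; z up. Its +y part is a black heated area with the platter on it; the grey strip at its -y end, 88 mm wide, carries the knob, whose axis is vertical at x = 0, y = -150 mm, a wedge mark and some dots (other settings).
- knob (a joint): Black bar knob: disc 48 x 8 mm high with an upright bar 46 x 14 mm, reaching 44 mm above the warming plate's top. A white line from centre to one end of the bar (top and end face) is the pointer. Rad, growing clockwise from above, 0 to 2.8; 2.2 = pointer at the mark; pointer's angle from the warming plate's x axis is 2.2 - value. Starts 0.6 to 1.3 short. Friction 0.04 N m, stays where left.
- knob_grip (a point): Point on the knob's axis, 32 mm above the warming plate's top (12 mm under the bar's top): a good height for the grasp point. Its axes are the warming plate's and do not turn with the knob.
- index_mark (a point): The wedge mark: a flat white triangle 20 mm long printed on the grey strip beyond the knob, its tip towards the knob; this point is 40 mm from the knob's axis along the warming plate's +x.
- platter: White oval platter 150 (x) x 270 (y) x 10 mm lying on the warming plate, with a browned flatbread 125 x 185 x 22 mm on it; together 0.9 kg, loose. Origin: centre of its underside; z up.
- bread_middle (a point): Middle of the flatbread's upper face, 32 mm above the platter's underside.
- stand: Fixed white stand: base 110 (x) x 90 (y) x 12 mm, with an upright pocket in the middle, outside 52 x 44 mm, mouth 72 mm above the bench, inside 40 x 32 mm, its floor 15 mm above the bench. Origin: centre of its underside; z up; the thermometer's barrel points along its +x.
- thermometer: Pistol-shaped thermometer, rigid, about 0.25 kg. Origin: middle of the handle's foot; x = the way barrel and lens point, z up. Black handle 36 (x) x 28 (y) x 100 mm, standing 57 mm deep in the stand's pocket with 2 mm play. On it the dark grey barrel, a level box 130 x 36 x 42 mm, x -30 to +100, z 100 to 142 mm; lens at its +x end, display at its -x end. Centre of mass x = 15, z = 81 mm.
- thermometer_grip (a point): Point inside the barrel close above the centre of mass, x = 18, z = 121 mm: grasp the barrel here across its 36 mm width. Axes as the thermometer's.
- thermometer_lens (a point): Centre of the lens, x = 102, z = 121 mm, 84 mm ahead of the grip point; its x axis is the line of sight, z the handle's up direction.
- oil_bottle: Bystander: green glass bottle 60 mm across, 190 mm high, standing at the far side. Origin: centre of its underside.
- pepper_mill: Bystander: dark wooden pepper mill 56 mm across, 157 mm high, at the far side. Origin: centre of its underside.
- salt_bowl: Bystander: white bowl 100 mm across, 45 mm high, at the far side. Origin: centre of its underside.
Mind the look-alikes: they are no part of the job. Leave any orange, pink or purple look-alike of the thermometer alone.

How it is judged:
By the outcome, as a careful person would: the job done as asked, in the order asked, and still so for the second after the job is handed in, while the arm keeps its last pose, push and grip.
It also fails if it takes over 56 s, if anything falls off the work surface, if the arm or the gripper's body presses on something with over 40 N, if the wrist force passes 120 N, or if a joint passes its speed limit or range.

## Working session

There is one attempt and no reset: what is moved stays moved. The work goes in short steps, Python scripts to look and compute and a tool call to move; the robot and the scene stay as the last step left them, time stands still between calls to the robot, and variables do not carry over. Pictures are saved under pics/ and viewed, at most 10 in all, crops included, and the job is handed in when it is done.

Besides the shell and the picture viewer there is one more tool, called after "Emit:" in YAML: its name, and indented under it one key for each argument. move_arm: Moves the arm, as the interface text tells. Its arguments: {"type":"object","properties":{"targets":{"type":"string"},"force":{"type":"number"}},"required":["targets"]}

```bash
mkdir -p pics; ls
cat > h.py <<'E'
import numpy as np, cv2
from scipy.spatial.transform import Rotation as R
from plant import get_state, camera, sign_off
def save(n):
    c=camera(n); np.savez(f'{n}.npz',**c); return c
def load(n): return dict(np.load(f'{n}.npz'))
def px(c,u,v,z=None):
    """world point of pixel, from depth or on plane z"""
    K=c['camera_matrix'];V=np.linalg.inv(c['view'])
    d=np.array([(u-K[0,2])/K[0,0],-(v-K[1,2])/K[1,1],-1])
    o=V[:3,3]; D=V[:3,:3]@d
    s=c['depth'][int(v),int(u)] if z is None else (z-o[2])/D[2]
    return o+s*D
E
python3 - <<'E'
from h import *
s=get_state();print({k:np.round(v,3) for k,v in s.items()})
for n in('scene','top'):
    c=save(n);cv2.imwrite(f'pics/{n}.png',c['image']);print(c['camera_matrix'],c['view'])
E
```

```text
pics
{'time': np.float64(0.0), 'joints': array([ 1.159,  0.092,  1.232,  0.   ,  1.82 , -0.057]), 'dq': array([-0.   ,  0.001,  0.   ,  0.   ,  0.   , -0.001]), 'tau': array([ 1.0000e-03, -4.5872e+01, -4.1803e+01,  0.0000e+00,  1.2000e-02,
       -0.0000e+00]), 'position': array([0.208, 0.562, 0.238]), 'ee_rot': array([-0.   ,  0.176,  0.984, -0.001]), 'wrist_force': array([ 0.55 ,  0.272, -0.176]), 'moment': array([ 0.061, -0.078,  0.021]), 'grip_force': np.float64(0.0), 'gripper_width': np.float64(0.998)}
[[463.30129396   0.         319.17425833]
 [  0.         463.30129396 245.83338058]
 [  0.           0.           1.        ]] [[-0.38923787  0.92094434 -0.0188522   0.31626772]
 [-0.65453284 -0.26212239  0.70913935  0.26861961]
 [ 0.64813629  0.28836327  0.70481627 -1.38237236]
 [ 0.          0.          0.          1.        ]]
[[581.24649287   0.         319.5134888 ]
 [  0.         581.24649287 240.13422063]
 [  0.           0.           1.        ]] [[-0.01229156 -0.99977541 -0.01726398 -0.10103188]
 [ 0.98404233 -0.01515951  0.17728756 -0.56580607]
 [-0.17750946 -0.01480934  0.98400766 -1.26059039]
 [ 0.          0.          0.          1.        ]]
```

View pics/scene.png

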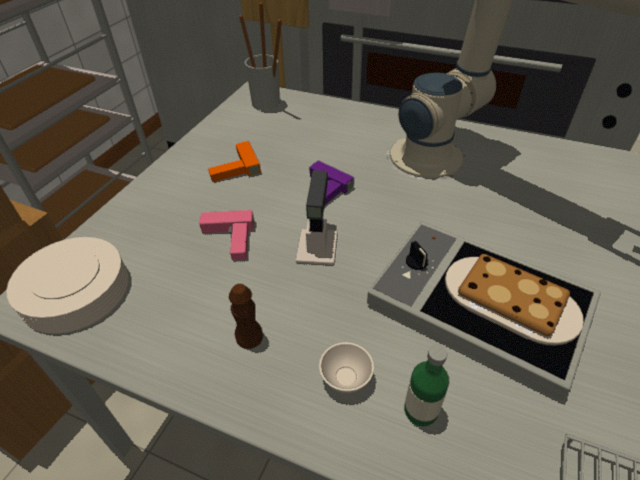

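View pics/top.png

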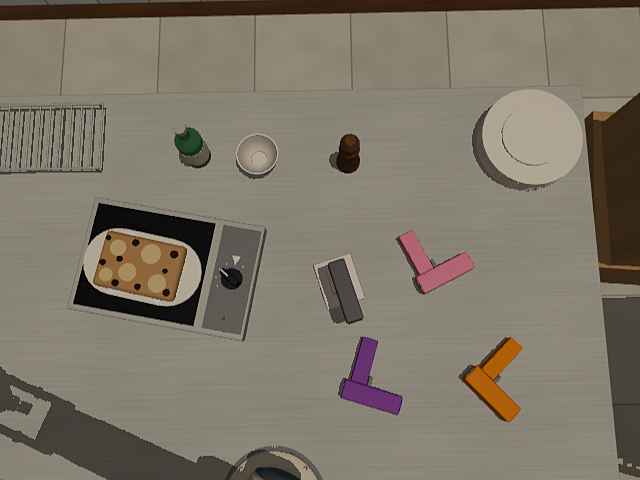

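The thermometer is the dark grey one, at scene (318,195) and top (345,290). The look-alikes are orange (top 495,380), pink (435,262) and purple (370,378). The knob is at top (232,278), with the wedge at (236,260). Next, a close crop to check this.

Run:
```python
from h import *
t=load('top')['image'];s=load('scene')['image']
a=cv2.resize(t[215:345,60:275],None,fx=3.6,fy=3.6,interpolation=cv2.INTER_CUBIC)[:468,:790]
cv2.imwrite('pics/c1.png',a)
b=cv2.resize(t[245:335,305:385],(400,450),interpolation=cv2.INTER_CUBIC)
d=cv2.resize(s[160:270,285:365],(400,550),interpolation=cv2.INTER_CUBIC)[:450]
cv2.imwrite('pics/c2.png',np.hstack([b,d]))
c=load('top')
for u,v in [(335,265),(345,290),(355,315),(325,275),(345,262),(345,300),(232,278),(140,265),(255,235)]: print(u,v,px(c,u,v).round(3))
```

```text
335 265 [ 0.492 -0.142  0.163]
345 290 [ 0.441 -0.161  0.161]
355 315 [ 0.39  -0.18   0.159]
325 275 [ 0.489 -0.12   0.016]
345 262 [ 0.519 -0.166  0.015]
345 300 [ 0.421 -0.161  0.157]
232 278 [0.476 0.08  0.096]
140 265 [0.509 0.284 0.084]
255 235 [0.578 0.036 0.054]
```

View pics/c1.png

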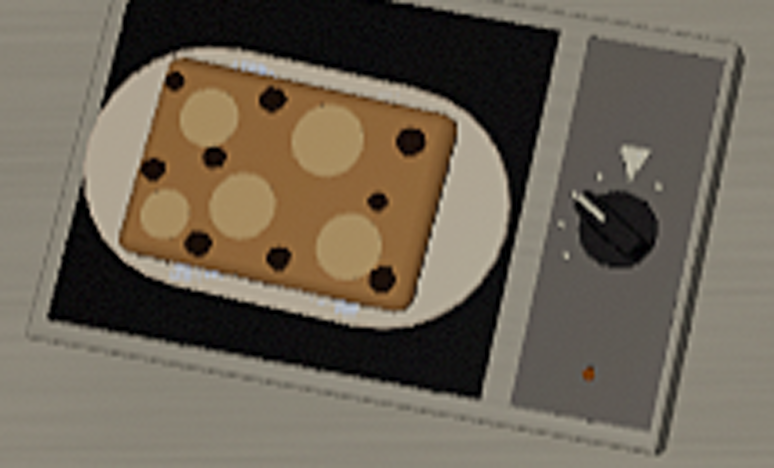

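View pics/c2.png

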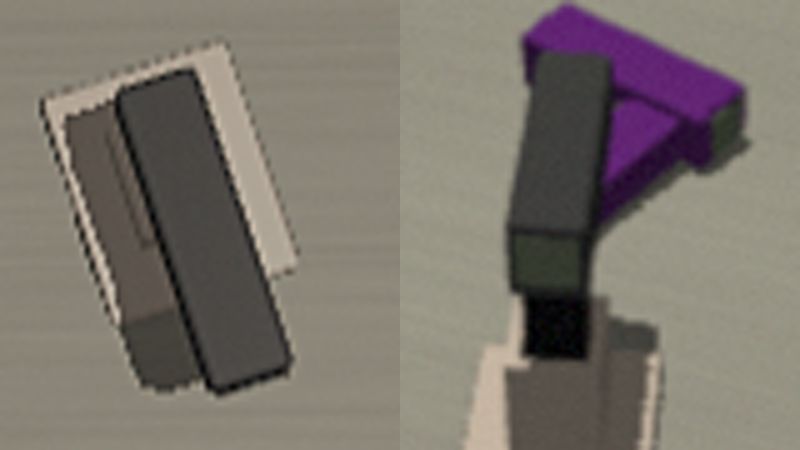

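The crops show the thermometer's display (crop 550,262) facing away from the robot, so its barrel points towards the robot. The pointer is at crop (575,195), anticlockwise of the wedge tip at (630,178). Now I'll fit the poses from the depth data.

```bash
cat > fit.py <<'E'
from h import *
def cloud(c):
    v,u=np.mgrid[:480,:640];K=c['camera_matrix'];V=np.linalg.inv(c['view']);d=c['depth']
    P=np.stack([(u-K[0,2])/K[0,0]*d,-(v-K[1,2])/K[1,1]*d,-d],-1)
    return P@V[:3,:3].T+V[:3,3]
def rect(P,m):
    m=cv2.morphologyEx(m.astype(np.uint8),cv2.MORPH_OPEN,np.ones((2,2)))>0
    p=P[m];(cx,cy),(w,h),a=cv2.minAreaRect((p[:,:2]*1000).astype(np.float32))
    if w<h: a+=90;w,h=h,w
    return np.round([cx,cy,np.median(p[:,2])*1000,w,h,a],1)  # a = yaw of long side
E
python3 - <<'E'
from fit import *
for n in('top','scene'):
    c=load(n);P=cloud(c);x,y,z=P[...,0],P[...,1],P[...,2];ok=c['depth']>0
    reg=ok&(x>.3)&(x<.7)&(y>0)&(y<.5)
    print(n,'bench z',np.median(z[ok&(abs(z)<.02)&(x>.3)&(x<.8)]))
    th=ok&(abs(x-.45)<.12)&(abs(y+.16)<.08)
    print('warmer',rect(P,reg&(z>.035)))
    print('platter+bread',rect(P,reg&(z>.058)&(y>.13)))
    print('bread',rect(P,reg&(z>.074)&(y>.13)))
    print('knob bar',rect(P,reg&(z>.082)&(y<.13)))
    print('barrel',rect(P,th&(z>.148)))
    print('stand base',rect(P,th&(z>.006)&(z<.02)))
c=load('top')
f=lambda U,V,z:(px(c,60+U/3.6,215+V/3.6,z)*1000).round(1)
for k,a in dict(tr=(742,45,.05),br=(657,452,.05),bl=(30,335,.05),tip=(630,178,.05),wedge=(617,146,.05),wedge2=(650,155,.05),ptr=(577,195,.094),ptr0=(605,218,.094),discL=(577,230,.054),discR=(658,228,.054)).items(): print(k,f(*a))
E
```

```text
top bench z 0.0016564016416593663
warmer [491.1 152.3  54.  606.9 268.3  80.3]
platter+bread [470.8 134.9  81.7 576.  150.1  76.7]
bread [461.5 115.8  83.4 537.8 127.7  75.4]
knob bar [477.3  87.6  94.8  43.8  15.1  45.1]
barrel [ 426.2 -167.1  159.2  189.3   76.6  179.7]
stand base [ 435.6 -160.    13.5  192.2  101.    10.7]
scene bench z -0.00019151374946085875
warmer [757.9 196.3  51.2 864.8 406.6 168.9]
platter+bread [810.4 301.1  80.5 762.9 264.7   1.3]
bread [805.  224.   81.6 780.1 183.  166.6]
knob bar [470.2 100.7  92.2  51.4  41.8 147.6]
barrel [ 720.2  -42.1  157.1 1045.3   45.5   22.4]
stand base [816.7 -15.9  11.4 844.6  94.5  20.7]
tr [595.3  11.8  50. ]
br [343.4  62.6  50. ]
bl [419.4 451.6  50. ]
tip [511.8  81.4  50. ]
wedge [532.1  89.8  50. ]
wedge2 [526.1  69.   50. ]
ptr [495.8 106.   94. ]
ptr0 [481.7  88.9  94. ]
discL [479.3 113.1  54. ]
discR [479.8  62.9  54. ]
```

```bash
sed -i 's/m=cv2.morph.*/m=m\&(cv2.morphologyEx(m.astype(np.uint8),cv2.MORPH_OPEN,np.ones((3,3)))>0)/' fit.py
python3 - <<'E'
from fit import *
for n in('top','scene'):
    c=load(n);P=cloud(c);x,y,z=P[...,0],P[...,1],P[...,2];ok=c['depth']>0
    reg=ok&(x>.3)&(x<.7)&(y>0)&(y<.5)
    th=ok&(abs(x-.45)<.12)&(abs(y+.16)<.08)
    print(n)
    print('warmer',rect(P,reg&(z>.035)))
    print('platter+bread',rect(P,reg&(z>.059)&(y>.13)))
    print('bread',rect(P,reg&(z>.074)&(y>.13)))
    print('knob bar',rect(P,reg&(z>.082)&(y<.13)))
    print('barrel',rect(P,th&(z>.148)))
    print('stand base',rect(P,th&(z>.006)&(z<.02)))
    for nm,(X,Y) in dict(b=(.74,.2),s=(.72,.02),m=(.7,-.16)).items(): 
        q=ok&(abs(x-X)<.1)&(abs(y-Y)<.08)&(z>.03); print(nm,rect(P,q))
E
```

```text
top
warmer [508.2 235.4  54.  401.4 260.5  79. ]
platter+bread [508.5 287.2  82.4 265.7 149.7  76.8]
bread [508.4 287.2  83.4 185.2 124.9  76.8]
knob bar [478.9  88.3  95.   47.   13.7  45.1]
barrel [ 440.1 -161.   159.3  131.4   35.9   17.1]
stand base [ 475.2 -150.5   13.5  110.9   90.    17.6]
b [728.8 225.5 125.3 196.3  55.6 135.5]
s [784.1  37.7  42.   98.1  72.4 102.3]
m [ 758.1 -177.7  114.2   47.5   44.1  103.5]
scene
warmer [509.  238.1  51.2 400.2 264.4  79. ]
platter+bread [515.  287.8  81.2 259.9 137.2  79. ]
bread [511.1 290.2  81.6 183.8 126.1  76.6]
knob bar [481.8  91.   92.4  47.1  15.   47.6]
barrel [ 442.8 -158.2  157.3  135.6   36.1   17.4]
stand base [ 476.9 -147.7   11.6  111.9   90.3   17.3]
b [721.6 212.4 118.3 199.1  59.9 154.9]
s [769.8  38.2  41.4  98.1  91.   80.1]
m [ 767.4 -171.3  105.5   46.    36.6  121.7]
```

```bash
cat > go.py <<'E'
from h import *
def down(yaw,tilt=0):
    """tool y at yaw (deg) in world, tool z down, then turned by tilt deg about tool y"""
    a=np.radians(yaw); y=np.array([np.cos(a),np.sin(a),0]);z=np.array([0,0,-1.])
    return R.from_matrix(np.c_[np.cross(y,z),y,z])*R.from_euler('y',tilt,degrees=True)
def row(p,Rt,tail=''):
    s=get_state();q=s['ee_rot'];R0=R.from_quat([*q[1:],q[0]])
    d=R0.inv().apply(np.array(p)-s['position'])*100
    r=(R0.inv()*Rt).as_rotvec(degrees=True)
    print('t %.2f'%s['time'],'row',d.round(2),r.round(1),'pos',s['position'].round(4),'grip',s['gripper_width'].round(3),s['grip_force'].round(1),'F',np.round(s['wrist_force'],1),'j',np.round(s['joints'],2),tail)
E
python3 -c "
from go import *
row([.480,.0896,.20],down(-44))"
```

```text
Traceback (most recent call last):
  File "go.py", line 10, in row
    print('t %.2f'%s['time'],'row',d.round(2),r.round(1),'pos',s['position'].round(4),'grip',s['gripper_width'].round(3),s['grip_force'].round(1),'F',np.round(s['wrist_force'],1),'j',np.round(s['joints'],2),tail)
                                                                                             ^^^^^^^^^^^^^^^^^^^^^^^^
AttributeError: 'float' object has no attribute 'round'
```

```bash
sed -i "s/s\['gripper_width'\].round(3),s\['grip_force'\].round(1)/np.round([s['gripper_width'],s['grip_force']],2)/" go.py
python3 -c "
from go import *
row([.480,.0896,.20],down(-44))"
```

```text
t 0.10 row [-41.9  -34.89   3.88] [-1.000e-01  1.000e-01  1.137e+02] pos [0.2083 0.5624 0.2382] grip [1. 0.] F [ 0.4 -0.5  0. ] j [ 1.16  0.09  1.23  0.    1.82 -0.06]
```

Emit:
move_arm:
  targets: "0 -41.9 -34.9 3.9 0 0 114;0 -41.9 -34.9 3.9 0 0 114;0 -41.9 -34.9 3.9 0 0 114;0 -41.9 -34.9 3.9 0 0 114;0 -41.9 -34.9 3.9 0 0 114;0 -41.9 -34.9 3.9 0 0 114;0 -41.9 -34.9 3.9 0 0 114;0 -41.9 -34.9 3.9 0 0 114"
  force: 60

```text
time: 0.77
position: [0.3744, 0.2724, 0.215]
ee_rot: [-0.0, 0.629, 0.777, -0.0]
wrist_force: [0.4, 0.6, -0.9]
gripper_width: 0.504
grip_force: 0.0
```

```bash
python3 -c "
from go import *
row([.480,.0896,.20],down(-44))"
```

```text
t 0.77 row [-20.08   6.51   1.5 ] [-0.  0. 56.] pos [0.3744 0.2724 0.215 ] grip [0.5 0. ] F [ 0.4  0.6 -0.9] j [ 0.56 -0.28  1.62 -0.    1.8   0.35]
```

Emit:
move_arm:
  targets: "0 -20.1 6.5 1.5 0 0 56;0 -20.1 6.5 1.5 0 0 56;0 -20.1 6.5 1.5 0 0 56;0 -20.1 6.5 1.5 0 0 56;0 -20.1 6.5 1.5 0 0 56;0 -20.1 6.5 1.5 0 0 56;0 -20.1 6.5 1.5 0 0 56;0 -20.1 6.5 1.5 0 0 56"

```text
time: 1.43
position: [0.4808, 0.0907, 0.1997]
ee_rot: [-0.0, 0.921, 0.39, -0.001]
wrist_force: [0.3, 0.2, 0.2]
gripper_width: 0.502
grip_force: 0.0
```

```bash
python3 -c "
from go import *
s=get_state(); c=save('wrist'); cv2.imwrite('pics/w1.png',c['image'])
row([.480,.0896,.071],down(-44))"
```

```text
t 1.48 row [-0.15  0.08 12.88] [-0.1  0.1 -0.4] pos [0.4806 0.0912 0.1998] grip [0.5 0. ] F [-0.4  0.7  0.4] j [ 0.12 -0.21  1.59  0.    1.76  0.89]
```

View pics/w1.png

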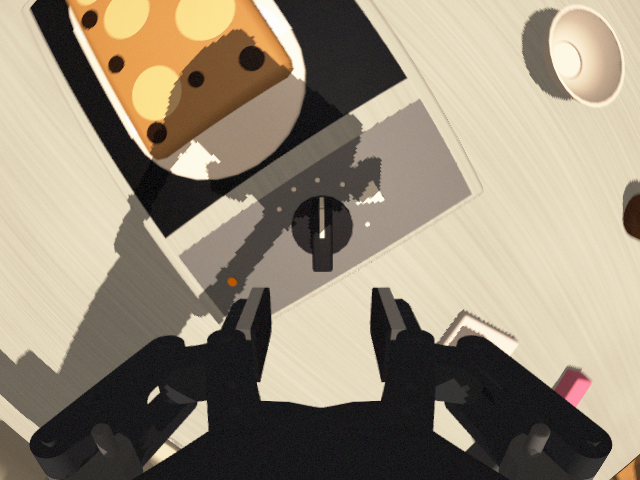

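The wrist view shows the bar at (322,240), upright and centred between the fingers (pads at 270 and 372), so the grasp is lined up. Descending.

Emit:
move_arm:
  targets: "0 -0.1 0.1 4 0 0 0;0 -0.1 0.1 8 0 0 0;0 -0.1 0.1 11 0 0 0;0 -0.1 0.1 12.9 0 0 0;0 -0.1 0.1 12.9 0 0 0;-1 -0.1 0.1 12.9 0 0 0;-1 -0.1 0.1 12.9 0 0 0;-1 -0.1 0.1 12.9 0 0 0"
  force: 60

```text
time: 2.15
position: [0.4818, 0.0906, 0.0737]
ee_rot: [0.001, 0.919, 0.394, 0.001]
wrist_force: [0.5, -1.3, 1.4]
gripper_width: 0.156
grip_force: 60.9
```

Emit:
move_arm:
  targets: "-1 0 0 0 0 0 0;-1 0 0 0 0 0 0;-1 0 0 0 0 0 0;-1 0 0 0 0 0 0;-1 0 0 0 0 0 0;-1 0 0 0 0 0 0;-1 0 0 0 0 0 0;-1 0 0 0 0 0 0"

```text
time: 2.82
position: [0.4818, 0.0906, 0.0737]
ee_rot: [0.001, 0.919, 0.394, 0.002]
wrist_force: [1.0, -1.6, 6.8]
gripper_width: 0.155
grip_force: 61.5
```

```bash
python3 -c "
from go import *
row([.480,.0896,.071],down(-101))"
```

```text
t 2.82 row [-0.2  -0.06  0.27] [ 0.  -0.2 57.4] pos [0.4818 0.0906 0.0737] grip [ 0.16 61.53] F [ 1.  -1.6  6.8] j [ 0.12 -0.18  1.79 -0.    1.53  0.88]
```

Emit:
move_arm:
  targets: "-1 0 0 0 0 0 6;-1 0 0 0 0 0 12;-1 0 0 0 0 0 18;-1 0 0 0 0 0 24;-1 0 0 0 0 0 30;-1 0 0 0 0 0 36;-1 0 0 0 0 0 42;-1 0 0 0 0 0 48"

```text
time: 3.48
position: [0.4824, 0.0891, 0.0737]
ee_rot: [0.001, 1.0, -0.017, 0.003]
wrist_force: [1.9, -7.2, 5.3]
gripper_width: 0.151
grip_force: 61.5
```

```bash
python3 -c "
from go import *
row([.480,.0896,.071],down(-101))"
```

```text
t 3.48 row [-0.25 -0.04  0.27] [ 0.1 -0.3  9. ] pos [0.4824 0.0891 0.0737] grip [ 0.15 61.51] F [ 1.9 -7.2  5.3] j [ 0.12 -0.18  1.79 -0.    1.53  1.72]
```

Emit:
move_arm:
  targets: "-1 0 0 0 0 0 5;-1 0 0 0 0 0 9;-1 0 0 0 0 0 9;-1 0 0 0 0 0 9;0 0 0 0 0 0 9;0 0 0 0 0 0 9;0 0 0 0 0 0 9;0 0 0 0 0 0 9"

```text
time: 4.15
position: [0.4805, 0.0908, 0.0713]
ee_rot: [-0.0, 0.996, -0.092, -0.0]
wrist_force: [0.4, 0.3, -0.5]
gripper_width: 0.505
grip_force: 0.0
```

Emit:
move_arm:
  targets: "0 0 0 0 0 0 0;0 0 0 0 0 0 0;0 0 0 -4 0 0 0;0 0 0 -8 0 0 0;0 0 0 -12 0 0 0;0 0 0 -14 0 0 0;0 0 0 -14 0 0 0;0 0 0 -14 0 0 0"

```text
time: 4.82
position: [0.4813, 0.0907, 0.213]
ee_rot: [-0.0, 0.996, -0.093, 0.002]
wrist_force: [-0.5, 0.5, -0.3]
gripper_width: 0.501
grip_force: 0.0
```

Run:
```python
from go import *
from fit import *
row([.457,-.1546,.25],down(-72.8))
cw=save('wrist')
for n in('top','scene'):
    c=save(n);P=cloud(c);x,y,z=P[...,0],P[...,1],P[...,2];ok=c['depth']>0
    reg=ok&(abs(x-.48)<.05)&(abs(y-.09)<.05)
    try: print(n,rect(P,reg&(z>.082)&(z<.105)), cv2.minAreaRect((P[reg&(z>.082)&(z<.105)][:,:2]*1000).astype(np.float32)))
    except Exception as e: print(n,e)
t=load('scene')['image'][220:290,370:470]
a=cv2.resize(t,(571,400),interpolation=cv2.INTER_CUBIC)
cv2.imwrite('pics/k.png',np.hstack([cw['image'][100:300,240:400].repeat(2,0).repeat(2,1)[:400,:220+100],a[:,:470]]))
```

```text
t 4.82 row [ 2.14 24.56 -3.72] [ -0.   -0.2 -27.8] pos [0.4813 0.0907 0.213 ] grip [0.5 0. ] F [-0.5  0.5 -0.3] j [ 0.12 -0.21  1.57  0.    1.78  1.87] 
top [467.9  90.1  94.4  21.6  14.8 170.9] ((469.1994934082031, 89.91270446777344), (14.793190956115723, 26.001882553100586), 80.94380187988281)
scene [481.3  91.   92.9  48.7  14.5 170.5] ((481.25439453125, 90.985107421875), (14.53901481628418, 48.70494079589844), 80.51675415039062)
```

View pics/k.png

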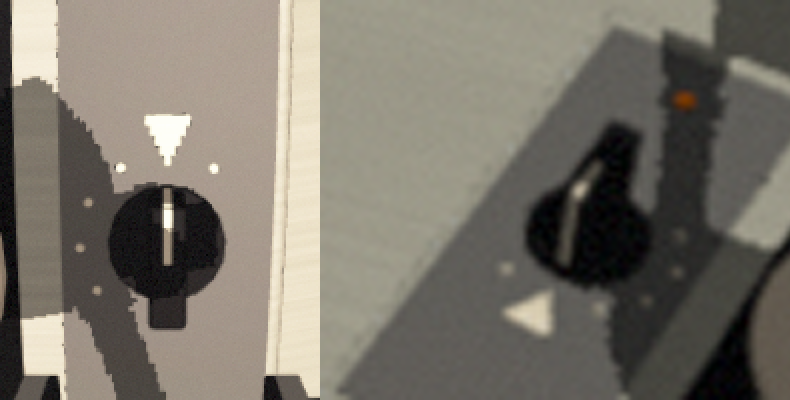

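The pointer line (167,190–265) points straight at the wedge tip (167,163), so the knob is at the mark. Now to the thermometer.

Emit:
move_arm:
  targets: "0.5 0 0 -3.7 0 0 0;0.5 2.1 24.6 -3.7 0 0 -28;0.5 2.1 24.6 -3.7 0 0 -28;0.5 2.1 24.6 -3.7 0 0 -28;0.5 2.1 24.6 -3.7 0 0 -28;0.5 2.1 24.6 -3.7 0 0 -28;0.5 2.1 24.6 -3.7 0 0 -28;0.5 2.1 24.6 -3.7 0 0 -28"

```text
time: 5.63
position: [0.4545, -0.1588, 0.2461]
ee_rot: [-0.0, 0.989, 0.15, -0.002]
wrist_force: [0.8, -0.2, 0.2]
gripper_width: 0.749
grip_force: 0.0
```

Run:
```python
from go import *
import time
row([.4577,-.1546,.125],down(-72.8))
c=save('wrist'); cv2.imwrite('pics/w2.png',c['image'][:,:])
row([.4577,-.1546,.125],down(-72.8))
```

```text
t 5.63 row [ 0.48 -0.29 12.11] [-0.1  0.2  0. ] pos [ 0.4545 -0.1588  0.2461] grip [0.75 0.  ] F [ 0.8 -0.2  0.2] j [-0.41 -0.22  1.52 -0.    1.85  0.86] 
t 5.68 row [ 0.54 -0.44 12.09] [-0.   0.3 -0.1] pos [ 0.4543 -0.1603  0.2459] grip [0.75 0.  ] F [-1.8 -1.9  0.5] j [-0.41 -0.22  1.52 -0.    1.85  0.86]
```

View pics/w2.png

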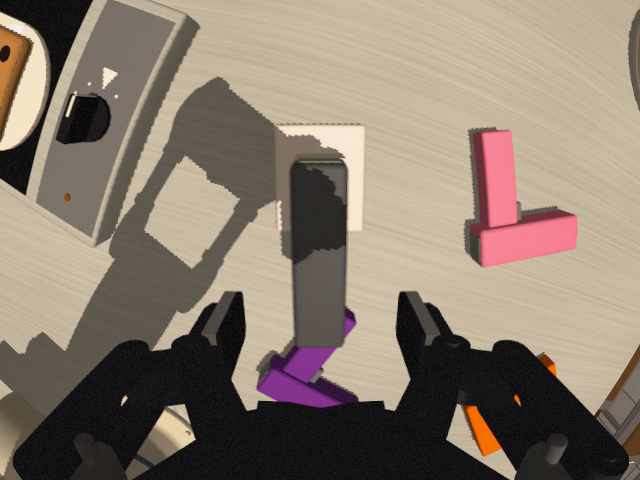

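Run:
```python
from go import *
c=load('wrist');T=c['T_tool_cam'];K=c['camera_matrix'];print(T.round(4),K.round(1))
s=get_state();q=s['ee_rot'];R0=R.from_quat([*q[1:],q[0]])
def proj(p):
    t=R0.inv().apply(np.array(p)-s['position']);v=T[:3,:3].T@(t-T[:3,3]);v=v*[1,-1,-1]
    th=np.arctan2(np.hypot(v[0],v[1]),v[2]);k=th/np.hypot(v[0],v[1]);return (K[0,0]*k*v[0]+K[0,2],K[1,1]*k*v[1]+K[1,2])
xt=np.array([-.955,-.296,0]);g=np.array([.4577,-.1546,.157])
for a in(-.048,0,.082):print(a,np.round(proj(g+a*xt),1))
print(np.round(proj([.48,.0896,.094]),1))
row([.4577,-.1546,.125],down(-72.8))
```

```text
[[-1.700e-03  9.581e-01  2.863e-01  7.270e-02]
 [ 1.000e+00  1.500e-03  9.000e-04  1.000e-04]
 [ 4.000e-04  2.863e-01 -9.581e-01 -1.343e-01]
 [ 0.000e+00  0.000e+00  0.000e+00  1.000e+00]] [[371.6   0.  320.4]
 [  0.  371.6 237.5]
 [  0.    0.    1. ]]
-0.048 [312.7 161.9]
0 [313.4 238.6]
0.082 [314.7 348.5]
[ 62.9 119.2]
t 5.68 row [ 0.54 -0.44 12.09] [-0.   0.3 -0.1] pos [ 0.4543 -0.1603  0.2459] grip [0.75 0.  ] F [-1.8 -1.9  0.5] j [-0.41 -0.22  1.52 -0.    1.85  0.86]
```

Emit:
move_arm:
  targets: "0.5 0 0 0 0 0 0;0.5 0 0 0 0 0 0;0.5 0 0 0 0 0 0;0.5 0 0 0 0 0 0;0.5 0 0 0 0 0 0;0.5 0 0 0 0 0 0;0.5 0 0 0 0 0 0;0.5 0 0 0 0 0 0"

```text
time: 6.35
position: [0.4561, -0.1547, 0.2486]
ee_rot: [0.0, 0.988, 0.151, 0.0]
wrist_force: [0.3, 0.4, -0.1]
gripper_width: 0.749
grip_force: 0.0
```

Run:
```python
from go import *
row([.4577,-.1546,.125],down(-72.8))
c=save('wrist');g=cv2.cvtColor(c['image'],cv2.COLOR_BGR2GRAY)
for v in(200,230,280,310): 
    d=c['depth'][v]; u=np.where((d>0)&(d<np.median(d[310:330])+.02)&(abs(np.arange(640)-320)<60))[0];print(v,u.min(),u.max(),(u.min()+u.max())/2)
d=c['depth'][:,320];v=np.where((d>0)&(d<d[250]+.03))[0];print(v[v<380].min(),v[v<380].max(),d[250])
```

```text
t 6.35 row [ 0.16  0.03 12.36] [ 0.  -0.   0.2] pos [ 0.4561 -0.1547  0.2486] grip [0.75 0.  ] F [ 0.3  0.4 -0.1] j [-0.4  -0.23  1.52  0.    1.85  0.87] 
200 295 350 322.5
230 295 351 323.0
280 296 348 322.0
310 297 348 322.5
162 349 0.23771885
```

Emit:
move_arm:
  targets: "0.5 0.2 0.1 4 0 0 0;0.5 0.2 0.1 8 0 0 0;0.5 0.2 0.1 11 0 0 0;0.5 0.2 0.1 12.4 0 0 0;0.5 0.2 0.1 12.4 0 0 0;0.5 0.2 0.1 12.4 0 0 0;0.5 0.2 0.1 12.4 0 0 0;-1 0.2 0.1 12.4 0 0 0"
  force: 60

```text
time: 7.07
position: [0.4592, -0.1559, 0.1269]
ee_rot: [0.001, 0.989, 0.151, 0.002]
wrist_force: [0.1, -0.2, -0.8]
gripper_width: 0.624
grip_force: 0.0
```

Emit:
move_arm:
  targets: "-1 0 0 0 0 0 0;-1 0 0 0 0 0 0;-1 0 0 0 0 0 0;-1 0 0 0 0 0 0;-1 0 0 0 0 0 0;-1 0 0 0 0 0 0;-1 0 0 0 0 0 0;-1 0 0 0 0 0 0"
  force: 80

```text
time: 7.73
position: [0.459, -0.1558, 0.1265]
ee_rot: [0.001, 0.989, 0.151, 0.001]
wrist_force: [0.0, 1.0, 6.5]
gripper_width: 0.411
grip_force: 80.4
```

```bash
python3 -c "
from go import *
row([.4577,-.1546,.255],down(-72.8))"
```

```text
t 7.73 row [ -0.06  -0.12 -12.85] [ 0.1 -0.2  0.2] pos [ 0.459  -0.1558  0.1265] grip [ 0.41 80.41] F [0.  1.  6.5] j [-0.4  -0.22  1.73  0.    1.63  0.87]
```

Emit:
move_arm:
  targets: "-1 0 0 -1 0 0 0;-1 0 0 -2.5 0 0 0;-1 0 0 -4 0 0 0;-1 0 0 -6 0 0 0;-1 0 0 -8 0 0 0;-1 0 0 -11 0 0 0;-1 0 0 -14 0 0 0;-1 0 0 -17 0 0 0"

```text
time: 8.4
position: [0.4577, -0.1553, 0.2956]
ee_rot: [-0.0, 0.989, 0.151, -0.001]
wrist_force: [0.4, -0.4, -2.6]
gripper_width: 0.412
grip_force: 80.1
```

Run:
```python
from go import *
from fit import *
c=save('wrist');cv2.imwrite('pics/w3.png',c['image'][100:400,150:500])
B=np.array([.510,.2885,.082])
az=np.degrees(np.arctan2(B[1],B[0]));print('az',az)
for a in (-162.8,-155,-150.5):
    Rt=down(a+90,-45); X=Rt.as_matrix()
    n=np.array([np.cos(np.radians(a)),np.sin(np.radians(a)),0]);los=(n-[0,0,1])/2**.5
    print(a,'tool z',X[:,2].round(2),'tool x',X[:,0].round(2),'los',los.round(2))
    Rt=down(a+90,45);X=Rt.as_matrix();print('alt z',X[:,2].round(2),X[:,0].round(2))
row([.459,-.156,.297],down(-72.8))
```

```text
az 29.49624537248851
-162.8 tool z [-0.68 -0.21 -0.71] tool x [ 0.68  0.21 -0.71] los [-0.68 -0.21 -0.71]
alt z [ 0.68  0.21 -0.71] [0.68 0.21 0.71]
-155 tool z [-0.64 -0.3  -0.71] tool x [ 0.64  0.3  -0.71] los [-0.64 -0.3  -0.71]
alt z [ 0.64  0.3  -0.71] [0.64 0.3  0.71]
-150.5 tool z [-0.62 -0.35 -0.71] tool x [ 0.62  0.35 -0.71] los [-0.62 -0.35 -0.71]
alt z [ 0.62  0.35 -0.71] [0.62 0.35 0.71]
t 8.45 row [0.02 0.03 0.59] [ 0.3 -0.4  0.2] pos [ 0.4587 -0.1557  0.3029] grip [ 0.41 80.39] F [-1.7  0.2  2.8] j [-0.4  -0.2   1.4  -0.    1.94  0.87]
```

View pics/w3.png

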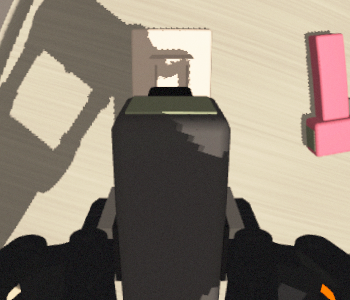

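Thermometer lifted clear, and the stand's pocket is empty. Carrying it upright towards the far side of the bread.

```bash
cat >> go.py <<'E'
B=np.array([.510,.2885,.082]); G=np.array([-.0009,0,-.0095])
def final(a=-155,dist=.15,tilt=45):
    Rt=down(a+90,tilt); return B+(dist+.084)*Rt.as_matrix()[:,0]-Rt.apply(G), Rt
E
python3 -c "
from go import *
row([.62,.33,.31],down(-65)); print(final()[0])"
```

```text
t 8.45 row [ 29.9  -41.54  -0.75] [ 0.3 -0.4 -7.6] pos [ 0.4587 -0.1557  0.3029] grip [ 0.41 80.39] F [-1.7  0.2  2.8] j [-0.4  -0.2   1.4  -0.    1.94  0.87] 
[0.6666253  0.36153558 0.24138187]
```

Emit:
move_arm:
  targets: "-1 1 -1.5 -1.4 0 0 0;-1 3 -4 -1.4 0 0 -1;-1 5 -7 -1.4 0 0 -2;-1 7.5 -10.5 -1.4 0 0 -3;-1 10 -14 -1.4 0 0 -4;-1 12.5 -17.5 -1.4 0 0 -5;-1 15 -21 -1.4 0 0 -6;-1 17.5 -24.5 -1.4 0 0 -7"

```text
time: 9.12
position: [0.55, 0.1263, 0.3083]
ee_rot: [0.0, 0.977, 0.212, -0.0]
wrist_force: [0.5, -0.8, -2.2]
gripper_width: 0.413
grip_force: 80.3
```

Emit:
move_arm:
  targets: "-1 2.4 -3 0 0 0 0;-1 4.6 -6 0 0 0 0;-1 7 -9 0 0 0 0;-1 9 -11.7 0 0 0 0;-1 10.5 -14 0 0 0 0;-1 11.8 -15.5 0 0 0 0;-1 12.4 -16.2 0 0 0 0;-1 12.4 -16.2 0 0 0 0"

```text
time: 9.78
position: [0.5959, 0.3247, 0.3067]
ee_rot: [0.0, 0.977, 0.212, -0.001]
wrist_force: [0.2, -0.4, -2.7]
gripper_width: 0.411
grip_force: 80.5
```

```bash
python3 -c "
from go import *
row(*final())"
```

```text
t 9.78 row [ 7.98 -0.42  6.52] [ 0.2 45.1 -0.5] pos [0.5959 0.3247 0.3067] grip [ 0.41 80.5 ] F [ 0.2 -0.4 -2.7] j [0.45 0.35 0.81 0.   1.98 1.59]
```

Emit:
move_arm:
  targets: "-1 0.5 0 0 0 3 0;-1 1.2 0 0 0 7 0;-1 2 -0.1 0 0 12 0;-1 3 -0.2 0 0 17 0;-1 4 -0.2 0.5 0 22 0;-1 5 -0.3 1 0 27 0;-1 6 -0.3 2 0 32 0;-1 7 -0.4 3 0 37 0"

```text
time: 10.45
position: [0.6584, 0.3533, 0.2799]
ee_rot: [-0.067, 0.926, 0.199, 0.313]
wrist_force: [1.5, 0.9, -3.8]
gripper_width: 0.411
grip_force: 80.5
```

```bash
python3 -c "
from go import *
row(*final())"
```

```text
t 10.45 row [-1.47 -0.42  3.72] [ 0.5  7.7 -0.5] pos [0.6584 0.3533 0.2799] grip [ 0.41 80.52] F [ 1.5  0.9 -3.8] j [ 0.46 -0.06  1.43 -0.02  1.12  1.61]
```

Emit:
move_arm:
  targets: "-1 -0.3 -0.1 0.8 0 2 0;-1 -0.6 -0.1 1.6 0 4 0;-1 -0.9 -0.2 2.4 0 6 0;-1 -1.3 -0.3 3.2 0 7.5 -0.2;-1 -1.4 -0.3 3.7 0 7.7 -0.2;-1 -1.4 -0.3 3.7 0 7.7 -0.2;-1 -1.4 -0.3 3.7 0 7.7 -0.2;-1 -1.4 -0.3 3.7 0 7.7 -0.2"

```text
time: 11.12
position: [0.6675, 0.3623, 0.2421]
ee_rot: [-0.08, 0.904, 0.197, 0.372]
wrist_force: [-0.2, 0.6, -2.8]
gripper_width: 0.408
grip_force: 80.6
```

Emit:
move_arm:
  targets: "-1 0 0 0 0 0 0;-1 0 0 0 0 0 0;-1 0 0 0 0 0 0;-1 0 0 0 0 0 0;-1 0 0 0 0 0 0;-1 0 0 0 0 0 0;-1 0 0 0 0 0 0;-1 0 0 0 0 0 0"

```text
time: 11.78
position: [0.667, 0.3628, 0.2404]
ee_rot: [-0.08, 0.904, 0.197, 0.372]
wrist_force: [-0.6, -0.2, -3.1]
gripper_width: 0.409
grip_force: 80.6
```

Run:
```python
from go import *
from fit import *
row(*final())
c=save('scene');cv2.imwrite('pics/s2.png',c['image'])
t=save('top')
s=get_state();q=s['ee_rot'];R0=R.from_quat([*q[1:],q[0]])
for n,c in(('scene',c),('top',t)):
    P=cloud(c).reshape(-1,3);P=P[c['depth'].ravel()>0];L=R0.inv().apply(P-s['position'])-G  # tool axes about grip point
    b=(abs(L[:,1])<.019)&(L[:,0]>-.1)&(L[:,0]<.06)&(L[:,2]>-.03)&(L[:,2]<.03)
    l=L[b];print(n,b.sum(),'tool x range',np.percentile(l[:,0],[1,99]).round(4),'y',np.percentile(l[:,1],[2,98]).round(4),'z',np.percentile(l[:,2],[1,99]).round(4))
    for lo,hi in((-.08,-.04),(-.04,0),(0,.045)):
        m=b&(L[:,0]>lo)&(L[:,0]<hi); print('  top z,y',lo,np.percentile(L[m,2],5).round(4) if m.any() else None,np.median(L[m,1]).round(4) if m.any() else None)
c=t;P=cloud(c);x,y,z=P[...,0],P[...,1],P[...,2];reg=(c['depth']>0)&(x>.3)&(x<.66)&(y>.13)&(y<.5)
print('bread',rect(P,reg&(z>.074)&(z<.095)))
```

```text
t 11.78 row [ 0.01  0.1  -0.13] [ 0.4  0.3 -0.2] pos [0.667  0.3628 0.2404] grip [ 0.41 80.57] F [-0.6 -0.2 -3.1] j [ 0.47 -0.11  1.59 -0.04  0.87  1.62] 
scene 1974 tool x range [-0.0763  0.0511] y [-0.0155  0.0175] z [-0.0215  0.0291]
  top z,y -0.08 -0.02 0.0159
  top z,y -0.04 -0.0215 0.0159
  top z,y 0 -0.0214 0.0155
top 848 tool x range [-0.0786  0.0502] y [-0.0163  0.0187] z [-0.0278  0.0135]
  top z,y -0.08 -0.0262 0.0155
  top z,y -0.04 0.0103 0.0178
  top z,y 0 -0.0266 0.0029
bread [508.1 287.   83.4 183.7 124.7  76.7]
```

View pics/s2.png

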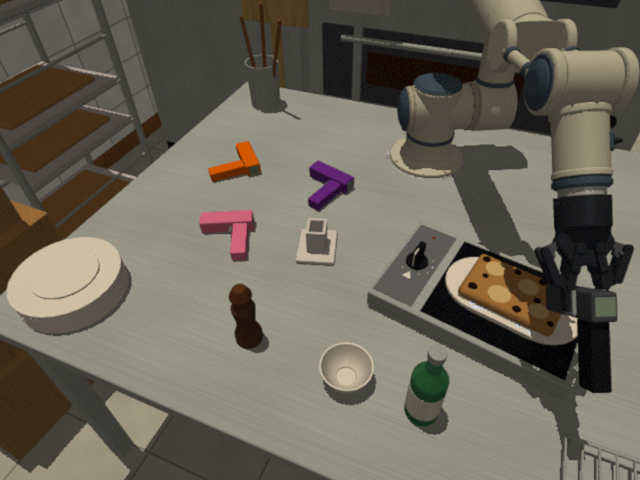

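The scene view shows the thermometer held at (595,320), handle down and display facing back. It is clear of everything, and the bread and knob haven't moved. Handing in.

```bash
python3 -c "
from h import *
print(sign_off())"
```

```text
the job is handed in; nothing more can be done
None
```

I turned the knob to the wedge mark, then drew the thermometer from its stand; it was handed in held steady at about 45 degrees, aimed at the middle of the flatbread from about 15 cm, with nothing else disturbed as far as the last images show.

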